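# Lock the bayonet lid of the filter housing

## Robot

A 6-joint arm with a two-finger parallel gripper is mounted at the origin on a cart in front of the work surface, level with it; the furniture and walls round the work are solid. World frame = base frame: x ahead of the robot, y to its left, z up, the work surface at z = 0. Lengths are in mm, angles in degrees, forces in N, time in s.
With the tool pointing down it reaches from about 350 to 850 mm from the base axis. Payload 8.1 kg.
Tool frame: the origin (TCP) lies midway between the tips of the shut fingers; the grasp point (between the pads) lies 19 mm behind it; y points along the fingers, x is the direction in which the jaws open and shut, and the axes are right-handed (so a half turn about y gives the same grasp; the last joint's range is limited). The gripper opens to 85 mm and grips with 20 to 120 N. Pads are 22 mm wide; open, the fingers measure 114 mm over their backs; the gripper's body (76 mm by 85 mm) begins 54 mm behind the grasp point. The pads swing forward as they close: fully open they stand 13 mm farther back than shut.
Start: joints at [-4.893, 7.471, 85.268, -0, 87.261, -4.893], TCP at [600.004, 0.022, 231.292] pointing down, gripper open.
Joint ranges: [-169.43, 169.43], [-51.17, 129.36], [1.28, 143.12], [-76.62, 256.62], [0, 156.53], [-152.29, 152.29]. Speed limits (degrees/s): [136.94, 136.94, 159.86, 180, 180, 180].

## Interface

Orientations are given as [roll, pitch, yaw] about the fixed x, y, z axes, in that order (R = Rz(yaw) Ry(pitch) Rx(roll)).
In Python, from bench import r gives the robot as it stands.
- The arm moves only by the tool move_arm, never from a script. Its arguments are lists of equal length, an entry for each row: "linear": the shift along the tool's x, y, z normalised to -1 to 1, where 1 is 300 mm, a list of three; "twist": the turn, a rotation vector about the tool's x, y, z normalised to -1 to 1, where 1 is pi/2 rad, a list of three; "hand": the opening, from -1 (shut) to 1 (fully open). A call has 1 to 12 rows; each row is the pose to reach, as a shift and turn from the pose measured when the call began, along the tool's axes at that moment; what a row does not reach only later rows make up. A row lasts 1/12 s, in which the tool goes at most 41.7 mm and 7.16 degrees, less where a joint would pass 70% of its speed; a pose out of reach is approached as far as the arm can. A call with a number of a shift or a turn outside -1 to 1 is refused whole. A call with a gripper value outside its range is refused whole. The fingers move at their own pace and stop on an object; "force" is the grip in N (left out, the last holds). Time passes only in rows, so rows that repeat a pose let the fingers close. It gives the time, the measured TCP pose, the force and the opening at its end, in the units of the state.
- r.sense(): the state, without advancing time (a new reading comes with each control period).
- r.snapshot(name): name is "scene" or "side" or "wrist"; returns a dict with "frame" (400x640x3 uint8, red, green, blue), "range_z" (400x640 float32, mm along the optical axis (not along the pixel's ray), 0 where there is no reading), "intrinsics" (3x3 intrinsics, pixels), "R" (3x3) and "t" (3): a world point X has camera coordinates R X + t; the wrist camera has in their place "hand_eye" (4x4, takes a point from camera to tool coordinates, whose origin is the TCP and whose axes are the tool frame's). Camera axes: x right, y down, z forward; pixel columns grow to the right and rows downward; lengths in mm; the calibration is good to about 2 mm. A picture is of the moment at which its call begins: read the wrist's pose just before it.
- r.hand_in(): hands the job in, once; it reports no verdict.
The state is a dict: "time": time; "joint_pos": joint angles; "qd": joint speeds; "joint_efforts": joint torques, N m; "tool_pos": TCP position; "tcp_rot": TCP orientation; "ft_force": force on the tool from outside, world axes, zero at the start; "wrist_torque": the same for the moment, N m; "finger_gap": finger opening in mm.
Only numpy, scipy, OpenCV 4.12 (cv2) and the standard library are available. Lean on these libraries where they do the work, as an engineer would, in place of code of your own. Each camera call takes 0.05 s, during which the arm holds its last target. There are 200 camera calls.

## Task

Close the filter housing on the worktop: take its loose lid by the handle, set it level in the collar, feel for the two gaps until the lid's ears drop in, then press it down against the sprung seat and turn it clockwise (seen from above) until the ramps have drawn it fully down and tight, and let go. Be gentle: do not lean hard on the housing or force the lid past its stop, and leave everything else standing where it is.

Things in the scene. Friction and masses are not known exactly. Their poses are not given: they have to be found in the camera images.
- lid_grip (a point): centre of the black handle of the loose metal lid, 58 mm above the lid's underside; z up, x along the handle. The handle is an upright rib 64 long (x), 14 thick (y), 36 to 76 mm above the underside: grip it across y. The lid stands upright on its nose at first; same after half a turn; 0.19 to 0.33 kg.
- lid: the same lid; origin at the centre of its underside. Flange 100 mm across, 28 to 36 mm up; below it a plug 70 across, its nose narrowing to 62 at the bottom. A centrifuge about 0.2 m tall stands behind the straight way from the lid to the housing (x above 0.53, y from -0.22 to 0.02 m): carry the lid past in front of it.
- lid_ears (a point): centre of the lid at the height of its two ears, 13.5 mm above its underside. The ears stick out to 44 mm radius under the handle's ends (+x and -x), each 50 degrees wide, underside 10 mm above the lid's underside; the top is a ramp from 14 mm at the clockwise end (seen from above) up to 17 mm at 35 degrees behind it, then level.
- housing_rim (a point): on the axis of the fixed round filter housing, at the top of its collar, 70 mm above the worktop; z up, -x towards the outlet stub low on the barrel (reaches 76 mm from the axis). While the ears lie on the lugs, lid_grip is 48 mm above this point; when they drop through the gaps the lid rests on the sprung seat with lid_grip at about 38.5; locked it is at 33.
- holder: the housing; origin under its 130x130 foot. Collar 108 mm across, bore 92; two lugs 8 thick, flush with the top, reach in to 76 across and leave two opposite 56-degree gaps. The gaps' centre line is turned from the x axis by an unreported angle of up to 0.55 rad either way (see it or feel for it); the collar stays fixed in use.
- housing_seat (a point): top of the sprung seat when free, 50.5 mm above the worktop. Pressing the lid down takes about 1 N, then 2 N per mm. 3 mm puts the ears' low ends under the lugs; turning clockwise from mid-gap (about 0.3 N m) draws the lid down, fully after 0.7 rad; sprung stop (6 N m/rad) at 1.08; from 0.8 it stays locked. All lid-housing contact forces added: 27 N when locked, never over 60.
- film_box: small dark carton, 40x55x32 mm; bystander, leave alone; origin at the centre of its underside
- petri_dish: closed petri dish, 63x63x13 mm; bystander, leave alone; origin at the centre of its underside
- forceps: thin steel forceps, 12x125x8 mm; bystander, leave alone; origin at the centre of its underside
- timer: round lab timer, 64x64x42 mm; bystander, leave alone; origin at the centre of its underside

How it is judged:
By the outcome, as a careful person would: the job done as asked, in the order asked, and still so for the second after the job is handed in, with the robot touching nothing.
It also fails if it takes over 72 s, if anything falls off the work surface, if the arm or the gripper's body presses on something with over 40 N, if the wrist force passes 120 N, or if a joint passes its speed limit or range.

## Working session

There is one attempt and no reset: what is moved stays moved. The work goes in short steps, Python scripts to look and compute and a tool call to move; the robot and the scene stay as the last step left them, time stands still between calls to the robot, and variables do not carry over. Pictures are saved under pics/ and viewed, on a budget of 10 in all, crops included, one or two more only if the job needs it, and the job is handed in when it is done.

Besides the shell and the picture viewer there is one more tool, called after "Call:" as a command line: name --argument value ..., lists and objects as JSON in quotes. move_arm: Moves the arm, as the interface text tells. Scaled input: -1 to 1 covers 300 mm each way for a shift and pi/2 rad each way for a turn. Its arguments: {"type":"object","properties":{"linear":{"type":"array","items":{"type":"array","items":{"type":"number","minimum":-1,"maximum":1}}},"twist":{"type":"array","items":{"type":"array","items":{"type":"number","minimum":-1,"maximum":1}}},"hand":{"type":"array","items":{"type":"number"}},"force":{"type":"number"}},"required":["linear","twist","hand"]}

```bash
ls; mkdir -p pics; python3 - <<'E'
from bench import r
import cv2,numpy as np,pickle
s=r.sense();print(s)
d={n:r.snapshot(n) for n in("scene","side","wrist")}
pickle.dump((s,d),open("snap0.pkl","wb"))
for n in d: cv2.imwrite(f"pics/{n}0.png",d[n]["frame"][:,:,::-1])
for n in("scene","side"): print(n,(-d[n]["R"].T@d[n]["t"]).round(),d[n]["R"].round(2).tolist())
E
```

```text
pics
{'time': 0.0, 'joint_pos': array([-4.89365098e+00,  7.51838731e+00,  8.53290997e+01, -5.27746544e-04,
        8.72642776e+01, -4.89426032e+00]), 'qd': array([ 0.02664978,  0.04278124,  0.00737537, -0.02053371,  0.04184562,
       -0.03269537]), 'joint_efforts': array([-1.90700346e-03, -5.69404185e+01, -5.00557995e+01, -2.19391650e-04,
        1.44415747e-02,  7.24149572e-05]), 'tool_pos': array([5.99429958e+02, 6.15867344e-02, 2.30212003e+02]), 'tcp_rot': array([-8.99909897e+01,  1.11402066e-01,  6.43809118e-04]), 'ft_force': array([-0.63147353,  0.52339656,  0.52084157]), 'wrist_torque': array([-0.01414981, -0.02945332,  0.07367726]), 'finger_gap': 85.21224633940899}
scene [-233.  819. 1250.] [[-0.77, -0.64, 0.01], [-0.46, 0.55, -0.7], [0.44, -0.54, -0.72]]
side [ -240. -1131.   606.] [[0.85, -0.53, 0.02], [-0.18, -0.33, -0.93], [0.5, 0.78, -0.37]]
```

View pics/scene0.png

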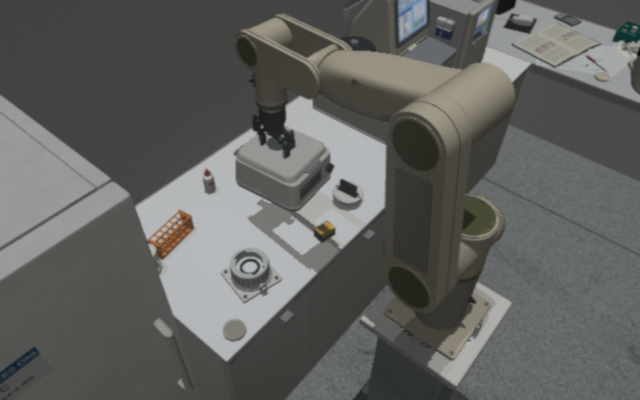

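View pics/side0.png

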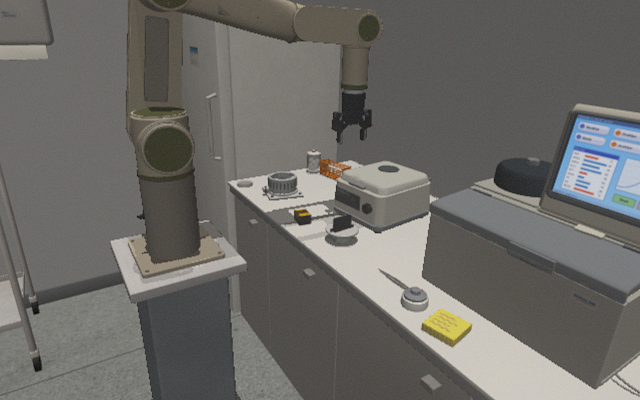

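View pics/wrist0.png

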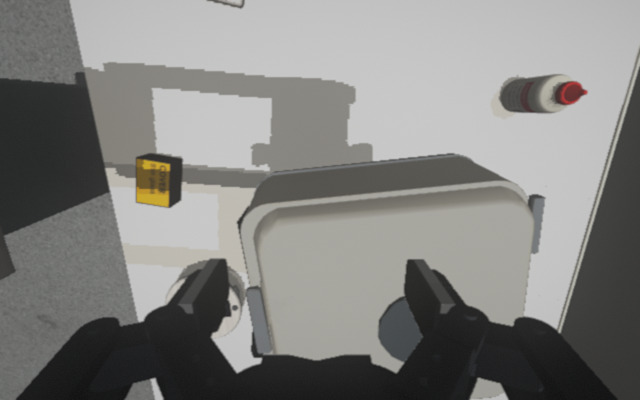

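```bash
cat > h.py <<'E'
import numpy as np,pickle,cv2
from scipy.spatial.transform import Rotation as Ro
def cloud(d,s=None):
    z=d["range_z"];K=d["intrinsics"];v,u=np.indices(z.shape)
    c=np.stack([(u-K[0,2])/K[0,0]*z,(v-K[1,2])/K[1,1]*z,z],-1)
    if "R" in d: return (c-d["t"])@d["R"]
    H=d["hand_eye"];c=c@H[:3,:3].T+H[:3,3]
    return c@Ro.from_euler("xyz",s["tcp_rot"],degrees=True).as_matrix().T+s["tool_pos"]
E
python3 - <<'E'
from h import *
s,d=pickle.load(open("snap0.pkl","rb"))
for n,lw,hw in(("scene",(320,165,375,220),(215,235,290,305)),("side",(320,205,365,250),(255,165,310,205))):
    P=cloud(d[n]);g=d[n]["frame"].max(-1);ok=d[n]["range_z"]>0
    def win(w,m): 
        k=np.zeros(ok.shape,bool);k[w[1]:w[3],w[0]:w[2]]=1;return P[k&m&ok]
    h=win(lw,g<60); h=h[(h[:,2]>40)&(h[:,2]<90)]
    c,wh,a=cv2.minAreaRect(h[:,:2].astype(np.float32))
    print(n,"handle",len(h),h.min(0).round(),h.max(0).round(),np.round(c,1),np.round(wh,1),round(a,1),"zpct",np.percentile(h[:,2],[5,50,95]).round(1))
    f=win(lw,g>60); f=f[(f[:,2]>30)&(f[:,2]<42)]; print(" flange",cv2.minEnclosingCircle(f[:,:2].astype(np.float32)),np.median(f[:,2]),len(f))
    q=win(hw,g>-1); 
    t=q[(q[:,2]>64)&(q[:,2]<76)]; print(" collar",cv2.minEnclosingCircle(t[:,:2].astype(np.float32)),np.median(t[:,2]),len(t))
    ft=q[(q[:,2]>5)&(q[:,2]<20)]; print(" foot",cv2.minAreaRect(ft[:,:2].astype(np.float32)),np.median(ft[:,2]) if len(ft) else 0)
P=cloud(d["wrist"],s)
print("wrist film",P[180,158], "table",P[40,400])
for (u,v) in((200,285),(215,275),(190,290)): print(P[v,u])
E
```

```text
scene handle 166 [ 416. -181.   40.] [ 541. -134.   90.] [ 481.8 -171.5] [126.2  43.8] 16.4 zpct [41.9 61.8 83.4]
 flange ((473.5169982910156, -185.1689453125), 79.09281921386719) 35.49028203396923 363
 collar ((468.4788513183594, 252.8750762939453), 56.2851676940918) 68.98611976469483 461
 foot ((492.0126953125, 234.5426483154297), (220.77316284179688, 247.60960388183594), 42.30668640136719) 10.466503893236409
side handle 248 [ 415. -191.   40.] [540. -97.  90.] [ 492.7 -165.3] [147.1  67. ] 32.8 zpct [41.6 63.4 78.1]
 flange ((477.0162353515625, -118.26834869384766), 117.63729095458984) 35.09472382704298 391
 collar ((472.9764404296875, 246.64096069335938), 59.37124252319336) 67.88801148030427 149
 foot ((549.8828735351562, 361.57421875), (409.9694519042969, 226.11094665527344), 71.29527282714844) 10.739677348469755
wrist film [416.04276601  -3.74432971  30.60126799] table [6.90299808e+02 1.46365527e+02 3.33798738e-02]
[553.12863555  10.73231449 268.01089391]
[556.50860774  10.46873927 260.14936255]
[550.84633472  11.15605729 272.05701066]
```

```bash
python3 - <<'E'
from h import *
s,d=pickle.load(open("snap0.pkl","rb"))
print(d["wrist"]["hand_eye"].round(3),d["wrist"]["intrinsics"].round(1))
for n,w in(("scene",(320,165,375,220)),("side",(320,205,365,250))):
    P=cloud(d[n])[w[1]:w[3],w[0]:w[2]].reshape(-1,3);g=d[n]["frame"].max(-1)[w[1]:w[3],w[0]:w[2]].ravel()
    for lo,hi,m in((66,80,g<60),(32,39,g>60)):
        q=P[(P[:,2]>lo)&(P[:,2]<hi)&m];md=np.median(q,0);q=q[np.linalg.norm((q-md)[:,:2],axis=1)<65]
        print(n,lo,len(q),md.round(),cv2.minAreaRect(q[:,:2].astype(np.float32)),cv2.minEnclosingCircle(q[:,:2].astype(np.float32)))
E
```

```text
[[   1.      -0.      -0.      -0.541]
 [   0.      -0.305    0.952 -142.007]
 [  -0.      -0.952   -0.305   78.111]
 [   0.       0.       0.       1.   ]] [[304.2   0.  316.2]
 [  0.  304.2 202.6]
 [  0.    0.    1. ]]
scene 66 47 [ 452. -171.   73.] ((446.3841247558594, -170.53244018554688), (57.33626937866211, 12.271467208862305), 6.636044025421143) ((446.3173828125, -169.95901489257812), 28.964555740356445)
scene 32 249 [ 444. -159.   35.] ((446.2268981933594, -173.47496032714844), (97.04195404052734, 97.68833923339844), 56.46064376831055) ((447.4668273925781, -173.2932586669922), 50.653564453125)
side 66 72 [ 456. -181.   72.] ((449.1780090332031, -181.12808227539062), (14.435333251953125, 61.837188720703125), 89.9854507446289) ((449.17822265625, -180.35256958007812), 30.920988082885742)
side 32 246 [ 453. -190.   35.] ((444.333251953125, -184.24107360839844), (86.47032165527344, 97.64346313476562), 49.57859420776367) ((447.79302978515625, -179.70187377929688), 50.360599517822266)
```

Call:
move_arm --linear '[[-0.05,0,0.08],[-0.12,0,0.2],[-0.2,0,0.33],[-0.28,0,0.46],[-0.35,0,0.58],[-0.4,0.08,0.68],[-0.43,0.14,0.737],[-0.433,0.167,0.737],[-0.433,0.167,0.737],[-0.433,0.167,0.737],[-0.433,0.167,0.737]]' --twist '[[0,0,0],[0,0,0],[0,0,0],[0,0,0],[0,0,0],[0,0,0],[0,0,0],[0,0,0],[0,0,0],[0,0,0],[0,0,0]]' --hand '[1,1,1,1,1,1,1,1,1,1,1]'

```text
time: 1.07
tool_pos: [470.6, 220.5, 181.5]
tcp_rot: [-90.0, 0.0, -0.1]
ft_force: [0.0, -0.6, 0.5]
finger_gap: 85.7
```

```bash
python3 - <<'E'
from h import *
from bench import r
s=r.sense();d=r.snapshot("wrist");pickle.dump((s,d),open("snap1.pkl","wb"))
cv2.imwrite("pics/w1.png",d["frame"][:,:,::-1]);print(s["time"],s["tool_pos"],s["tcp_rot"],s["ft_force"])
P=cloud(d,s);m=(d["range_z"]>0)&(abs(P[...,2]-70)<3)&(np.hypot(P[...,0]-470,P[...,1]-251)<62)
q=P[m];print(len(q),np.median(q[:,2]))
from scipy.optimize import least_squares
pts=q
c,rad=cv2.minEnclosingCircle(q[:,:2].astype(np.float32));print(c,rad)
E
```

```text
1.0667 [470.59775086 220.45694791 181.52562683] [-8.99899182e+01  1.38361737e-02 -5.95799832e-02] [ 3.38231757e-04 -5.99053979e-01  4.78939157e-01]
5574 69.26860566501956
(471.6007080078125, 253.57044982910156) 54.072608947753906
```

View pics/w1.png

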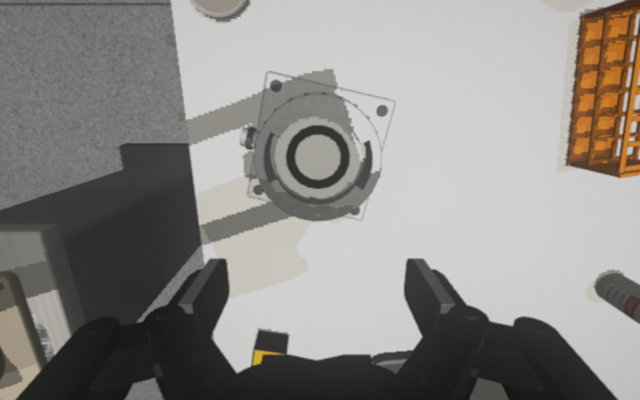

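```bash
python3 - <<'E'
from h import *
s,d=pickle.load(open("snap1.pkl","rb"));P=cloud(d,s)
x=P[...,0]-471.3;y=P[...,1]-253.3;R=np.hypot(x,y);A=np.degrees(np.arctan2(y,x))
m=(R>39.5)&(R<44.5)&(P[...,2]>20)&(P[...,2]<90)
for a in range(-180,180,6):
    k=m&(A>=a)&(A<a+6);print(a+3,k.sum(),P[...,2][k].mean().round(1),round((P[...,2][k]>65).mean(),2),int(d["frame"].mean(-1)[k].mean()),end=" | ")
# edges
t=m&(P[...,2]>66); 
# bore center check: outer rim circle per azimuth extents
o=(R<60)&(P[...,2]>67); print()
for a in range(-180,180,45):
    k=o&(abs((A-a+180)%360-180)<5);print(a,np.percentile(R[k],[1,99]).round(1))
# film box
b=(abs(P[...,2]-32)<5)&(P[...,0]>400)&(P[...,0]<440)&(P[...,1]<60);print(P[b].min(0),P[b].max(0)) if b.any() else 0
E
```

```text
-177 14 30.2 0.0 126 | -171 12 30.6 0.0 122 | -165 13 30.2 0.0 120 | -159 26 51.7 0.42 109 | -153 40 59.6 0.75 119 | -147 38 60.0 0.76 118 | -141 37 60.9 0.78 109 | -135 34 61.3 0.79 100 | -129 36 61.7 0.81 99 | -123 30 62.7 0.83 99 | -117 35 63.6 0.86 97 | -111 29 62.6 0.83 100 | -105 32 64.3 0.88 99 | -99 28 68.5 0.96 98 | -93 25 67.8 0.96 97 | -87 28 67.7 0.96 98 | -81 32 64.5 0.88 99 | -75 29 65.5 0.9 103 | -69 32 65.4 0.91 117 | -63 30 64.1 0.87 117 | -57 30 66.7 0.93 119 | -51 34 64.7 0.88 119 | -45 32 63.3 0.84 120 | -39 38 62.5 0.82 122 | -33 30 59.1 0.63 109 | -27 9 32.1 0.0 112 | -21 8 30.3 0.0 108 | -15 9 31.5 0.0 104 | -9 12 31.4 0.0 130 | -3 12 31.6 0.0 174 | 3 16 35.0 0.0 190 | 9 15 31.4 0.0 185 | 15 9 35.5 0.0 185 | 21 4 63.1 0.75 176 | 27 32 69.1 1.0 207 | 33 35 69.2 1.0 207 | 39 33 69.2 1.0 207 | 45 34 69.0 1.0 198 | 51 35 69.2 1.0 165 | 57 31 69.3 1.0 132 | 63 36 69.1 1.0 127 | 69 35 69.2 1.0 127 | 75 36 69.4 1.0 127 | 81 37 69.3 1.0 127 | 87 36 69.3 1.0 127 | 93 33 69.1 1.0 126 | 99 36 69.2 1.0 125 | 105 36 69.6 1.0 124 | 111 35 69.2 1.0 122 | 117 36 69.3 1.0 122 | 123 35 69.3 1.0 122 | 129 33 69.3 1.0 123 | 135 33 69.3 1.0 119 | 141 34 69.3 1.0 119 | 147 14 69.4 1.0 119 | 153 7 32.8 0.0 114 | 159 18 30.3 0.0 121 | 165 22 32.4 0.0 125 | 171 14 30.3 0.0 121 | 177 15 30.7 0.0 123 | 
-180 [45.3 53.5]
-135 [18.6 59.9]
-90 [20.7 52.1]
-45 [17.5 59.7]
0 [45.9 53.6]
45 [38.7 54.1]
90 [39.5 53.2]
135 [38.5 53.7]
[400.03009822   2.05529149  27.04412699] [434.41316616  23.63707608  33.47269952]
```

Call:
move_arm --linear '[[0.02,0,0.02],[0.05,0,0.05],[0.1,0,0.11],[0.1,0,0.11],[0.1,0,0.11],[0.1,0,0.11],[0.1,0,0.11],[0.1,0,0.11],[0.1,0,0.11],[0.1,0,0.11],[0.1,0,0.11],[0.1,0,0.11]]' --twist '[[0,-0.07,0],[0,-0.14,0],[0,-0.21,0],[0,-0.28,0],[0,-0.35,0],[0,-0.43,0],[0,-0.51,0],[0,-0.59,0],[0,-0.67,0],[0,-0.75,0],[0,-0.82,0],[0,-0.89,0]]' --hand '[1,1,1,1,1,1,1,1,1,1,1,1]'

```text
time: 2.12
tool_pos: [502.4, 252.5, 183.1]
tcp_rot: [-90.1, -0.1, 80.2]
ft_force: [0.4, -0.2, -0.6]
finger_gap: 85.5
```

Call:
move_arm --linear '[[0,0,0],[0,0,0],[0,0,0],[0,0,0]]' --twist '[[0,-0.06,0],[0,-0.11,0],[0,-0.11,0],[0,-0.11,0]]' --hand '[1,1,1,1]'

```text
time: 2.45
tool_pos: [503.4, 251.8, 184.0]
tcp_rot: [-90.2, -0.1, 89.9]
ft_force: [0.3, 0.1, -0.1]
finger_gap: 85.3
```

```bash
python3 - <<'E'
from h import *
from bench import r
s=r.sense();d=r.snapshot("wrist");pickle.dump((s,d),open("snap2.pkl","wb"))
cv2.imwrite("pics/w2.png",d["frame"][:,:,::-1]);print(s["time"],s["tool_pos"],s["tcp_rot"],s["joint_pos"].round(1))
P=cloud(d,s);m=(d["range_z"]>0)&(abs(P[...,2]-70)<3)&(np.hypot(P[...,0]-470,P[...,1]-251)<58)
q=P[m];print(len(q),np.median(q[:,2]));c,rad=cv2.minEnclosingCircle(q[:,:2].astype(np.float32));print(c,rad)
x=P[...,0]-c[0];y=P[...,1]-c[1];R=np.hypot(x,y);A=np.degrees(np.arctan2(y,x))
for lo,hi in((40,44),(41,45)):
  k=(R>lo)&(R<hi)
  up=k&(P[...,2]>66);h=np.histogram(A[up],bins=np.arange(-180,181,2))[0];t=np.histogram(A[k],bins=np.arange(-180,181,2))[0]
  print([int(a) for a,n in zip(np.arange(-179,181,2),h) if n<=2])
E
```

```text
2.45 [503.40333572 251.78117877 184.0497231 ] [-9.02006246e+01 -8.30022197e-02  8.98951753e+01] [ 21.4   3.1  94.9   0.   81.8 -68.5]
5426 69.3084785414436
(471.2052001953125, 253.86607360839844) 54.04951858520508
[-179, -177, -175, -173, -171, -169, -167, -165, -163, -161, -159, -31, -29, -27, -25, -23, -21, -19, -17, -15, -13, -11, -9, -7, -5, -3, -1, 1, 3, 5, 7, 9, 11, 13, 15, 17, 19, 21, 23, 149, 151, 153, 155, 157, 159, 161, 163, 165, 167, 169, 171, 173, 175, 177, 179]
[-179, -177, -175, -173, -171, -169, -167, -165, -163, -161, -159, -31, -29, -27, -25, -23, -21, -19, -17, -15, -13, -11, -9, -7, -5, -3, -1, 1, 3, 5, 7, 9, 11, 13, 15, 17, 19, 21, 23, 149, 151, 153, 155, 157, 159, 161, 163, 165, 167, 169, 171, 173, 175, 177, 179]
```

Call:
move_arm --linear '[[-0.05,0,0.08],[-0.15,0,0.127],[-0.27,0,0.127],[-0.4,0,0.127],[-0.53,0,0.127],[-0.66,0,0.127],[-0.79,0,0.127],[-0.92,0,0.127],[-1,0,0.127]]' --twist '[[0,0,0],[0,0,0],[0,0,0],[0,0,0],[0,0,0],[0,0,0],[0,0,0],[0,0,0],[0,0,0]]' --hand '[1,1,1,1,1,1,1,1,1]'

```text
time: 3.25
tool_pos: [464.3, -51.6, 183.9]
tcp_rot: [-90.2, -0.0, 89.6]
ft_force: [-0.1, 0.1, -0.4]
finger_gap: 85.7
```

Call:
move_arm --linear '[[-0.12,0,0],[-0.25,0,0],[-0.36,0,0],[-0.43,0,0],[-0.43,0,0],[-0.43,0,0],[-0.43,0,0]]' --twist '[[0,0,0],[0,0,0],[0,0,0],[0,0,0],[0,0,0],[0,0,0],[0,0,0]]' --hand '[1,1,1,1,1,1,1]'

```text
time: 3.83
tool_pos: [463.4, -180.3, 183.9]
tcp_rot: [-90.2, -0.0, 89.5]
ft_force: [0.5, 0.1, 0.2]
finger_gap: 85.4
```

```bash
python3 - <<'E'
from h import *
from bench import r
s=r.sense();d=r.snapshot("wrist");pickle.dump((s,d),open("snap3.pkl","wb"))
cv2.imwrite("pics/w3.png",d["frame"][:,:,::-1]);print(s["time"],s["tool_pos"],s["tcp_rot"],s["joint_pos"].round(1))
P=cloud(d,s);near=(d["range_z"]>0)&(np.hypot(P[...,0]-447,P[...,1]+176)<65)
q=P[near&(abs(P[...,2]-36)<3)];print(len(q),np.median(q[:,2]),cv2.minEnclosingCircle(q[:,:2].astype(np.float32)))
q=P[near&(abs(P[...,2]-76)<4)];print(len(q),np.median(q[:,2]),cv2.minAreaRect(q[:,:2].astype(np.float32)))
E
```

```text
3.8333 [ 463.44908567 -180.31592402  183.91075275] [-9.02405607e+01 -3.25570467e-02  8.95193200e+01] [-2.730e+01 -7.300e+00  1.050e+02  1.000e-01  8.210e+01 -1.168e+02]
6259 35.382476603678725 ((449.29437255859375, -175.63839721679688), 49.695858001708984)
1008 74.74208326621869 ((449.0377197265625, -175.7913055419922), (62.13604736328125, 13.267687797546387), 3.504370927810669)
```

View pics/w3.png

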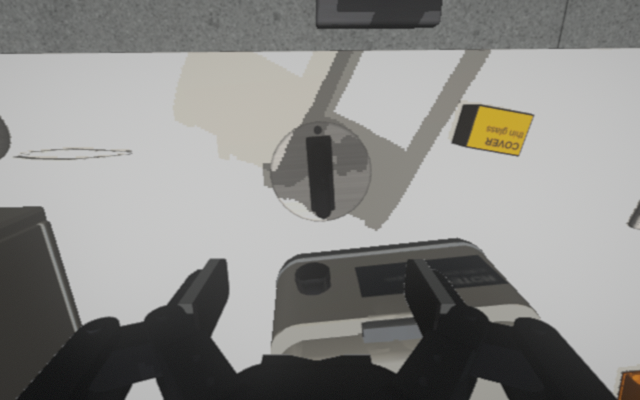

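Call:
move_arm --linear '[[0.015,0.03,0.05],[0.015,0.1,0.05],[0.015,0.18,0.05],[0.015,0.26,0.05],[0.015,0.33,0.05],[0.015,0.38,0.05],[0.015,0.42,0.05],[0.015,0.44,0.05],[0.015,0.44,0.05],[0.015,0.44,0.05]]' --twist '[[0.003,-0.044,0],[0.003,-0.044,0],[0.003,-0.044,0],[0.003,-0.044,0],[0.003,-0.044,0],[0.003,-0.044,0],[0.003,-0.044,0],[0.003,-0.044,0],[0.003,-0.044,0],[0.003,-0.044,0]]' --hand '[1,1,1,1,1,1,1,1,1,1]'

```text
time: 4.72
tool_pos: [449.5, -174.9, 52.4]
tcp_rot: [-90.0, -0.0, 93.6]
ft_force: [-0.5, 0.3, -0.9]
finger_gap: 85.6
```

```bash
python3 - <<'E'
from bench import r
s=r.sense();print(s["time"],s["tool_pos"],s["tcp_rot"],s["ft_force"],s["wrist_torque"])
E
```

```text
4.7167 [ 449.52193524 -174.9421524    52.36366762] [-8.99930825e+01 -1.15063271e-02  9.35888417e+01] [-0.51521477  0.33966864 -0.90788074] [ 0.02172958  0.03672286 -0.01467812]
```

Call:
move_arm --linear '[[-0.003,0.02,0],[-0.003,0.031,0],[-0.003,0.031,0],[-0.003,0.031,0],[-0.003,0.031,0],[-0.003,0.031,0],[-0.003,0.031,0],[-0.003,0.031,0],[-0.003,0.031,0],[-0.003,0.031,0],[-0.003,0.031,0],[-0.003,0.031,0]]' --twist '[[0,0,0],[0,0,0],[0,0,0],[0,0,0],[0,0,0],[0,0,0],[0,0,0],[0,0,0],[0,0,0],[0,0,0],[0,0,0],[0,0,0]]' --hand '[1,1,0.5,0,-0.4,-1,-1,-1,-1,-1,-1,-1]' --force 60

```text
time: 5.72
tool_pos: [449.8, -176.1, 43.3]
tcp_rot: [-90.0, 0.0, 93.6]
ft_force: [-0.1, -1.3, 2.5]
finger_gap: 13.2
```

```bash
python3 - <<'E'
from bench import r
s=r.sense();print(s["time"],s["tool_pos"],s["tcp_rot"],s["ft_force"],s["wrist_torque"],s["finger_gap"])
E
```

```text
5.7167 [ 449.84060579 -176.06718978   43.34473452] [-9.00245950e+01  1.59477589e-02  9.35859218e+01] [-0.10188454 -1.32828964  2.48895832] [-0.15152385 -0.0275841   0.01808293] 13.195329911112267
```

Call:
move_arm --linear '[[0,-0.03,0],[0,-0.1,0],[0,-0.2,0],[0,-0.3,0],[0.02,-0.38,0],[0.1,-0.4,-0.006],[0.2,-0.4,-0.013],[0.32,-0.4,-0.02],[0.45,-0.4,-0.028],[0.58,-0.4,-0.036],[0.71,-0.4,-0.045],[0.82,-0.4,-0.052]]' --twist '[[0,0,0],[0,0,0],[0,0,0],[0,0,0],[0,0,0],[0,0,0],[0,0,0],[0,0,0],[0,0,0],[0,0,0],[0,0,0],[0,0,0]]' --hand '[-1,-1,-1,-1,-1,-1,-1,-1,-1,-1,-1,-1]'

```text
time: 6.72
tool_pos: [448.9, 72.9, 163.4]
tcp_rot: [-90.0, -0.0, 93.6]
ft_force: [1.3, -1.1, -2.6]
finger_gap: 13.2
```

```bash
cat > st.py <<'E'
from h import *
from bench import r
import sys
s=r.sense();print(round(s["time"],2),s["tool_pos"].round(2),s["tcp_rot"].round(2),s["ft_force"].round(2),s["wrist_torque"].round(3),s["finger_gap"].round(1))
if len(sys.argv)>1:
    a=list(map(float,sys.argv[1:]))  # target x y z yaw
    R=Ro.from_euler("xyz",s["tcp_rot"],degrees=True);T=Ro.from_euler("xyz",[-90,0,a[3]],degrees=True)
    print("lin",(R.inv().apply(np.array(a[:3])-s["tool_pos"])/300).round(4),"twist",((R.inv()*T).as_rotvec()/(np.pi/2)).round(4))
E
python3 st.py 471.9 253.7 145 85.8
```

```text
Traceback (most recent call last):
  File "st.py", line 4, in <module>
    s=r.sense();print(round(s["time"],2),s["tool_pos"].round(2),s["tcp_rot"].round(2),s["ft_force"].round(2),s["wrist_torque"].round(3),s["finger_gap"].round(1))
                                                                                                                                        ^^^^^^^^^^^^^^^^^^^^^
AttributeError: 'float' object has no attribute 'round'
```

```bash
sed -i 's/s\["finger_gap"\].round(1)/s["finger_gap"]/' st.py; python3 st.py 471.9 253.7 150 85.8
```

```text
6.72 [448.92  72.9  163.39] [-8.998e+01 -2.000e-02  9.361e+01] [ 1.28 -1.14 -2.63] [ 0.006 -0.061 -0.035] 13.229958078749526
lin [ 0.5966  0.0448 -0.1144] twist [-0.0002  0.0868  0.0002]
```

Call:
move_arm --linear '[[0.13,0.01,-0.025],[0.26,0.02,-0.05],[0.38,0.03,-0.075],[0.48,0.04,-0.095],[0.55,0.045,-0.107],[0.59,0.045,-0.114],[0.597,0.045,-0.114],[0.597,0.045,-0.114],[0.597,0.045,-0.114]]' --twist '[[0,0.02,0],[0,0.04,0],[0,0.06,0],[0,0.08,0],[0,0.087,0],[0,0.087,0],[0,0.087,0],[0,0.087,0],[0,0.087,0]]' --hand '[-1,-1,-1,-1,-1,-1,-1,-1,-1]'

```text
time: 7.47
tool_pos: [471.6, 252.8, 149.9]
tcp_rot: [-90.0, 0.0, 85.8]
ft_force: [-0.4, -1.1, -3.2]
finger_gap: 13.3
```

```bash
python3 st.py 471.9 253.7 105 85.8; python3 - <<'E'
from h import *
from bench import r
s=r.sense()
for n in("wrist","scene"):
    d=r.snapshot(n);pickle.dump((s,d),open(f"snap4{n}.pkl","wb"));P=cloud(d,s);c=s["tool_pos"]
    near=(d["range_z"]>0)&(np.hypot(P[...,0]-c[0],P[...,1]-c[1])<70)
    zf=c[2]-43.3+36
    q=P[near&(abs(P[...,2]-zf)<4)];print(n,len(q),zf,np.median(q[:,2]),cv2.minEnclosingCircle(q[:,:2].astype(np.float32)))
    q=P[near&(abs(P[...,2]-70)<3)];print(len(q),cv2.minEnclosingCircle(q[:,:2].astype(np.float32))) if len(q) else 0
w=pickle.load(open("snap4wrist.pkl","rb"))[1]["frame"];cv2.imwrite("pics/w4.png",w[:,:,::-1])
E
```

```text
7.47 [471.62 252.77 149.9 ] [-8.995e+01  2.000e-02  8.577e+01] [-0.44 -1.08 -3.22] [-0.049 -0.02   0.072] 13.348866231649035
lin [ 0.0032  0.1497 -0.0008] twist [-0.0005 -0.0003 -0.0003]
wrist 14114 142.60029679135067 141.9490032811544 ((471.2103271484375, 252.88449096679688), 49.87880325317383)
1947 ((455.2121276855469, 255.41366577148438), 51.01446533203125)
scene 489 142.60029679135067 142.21745596667378 ((469.092529296875, 252.8072967529297), 50.4117317199707)
223 ((467.56689453125, 254.08682250976562), 54.517494201660156)
```

View pics/w4.png

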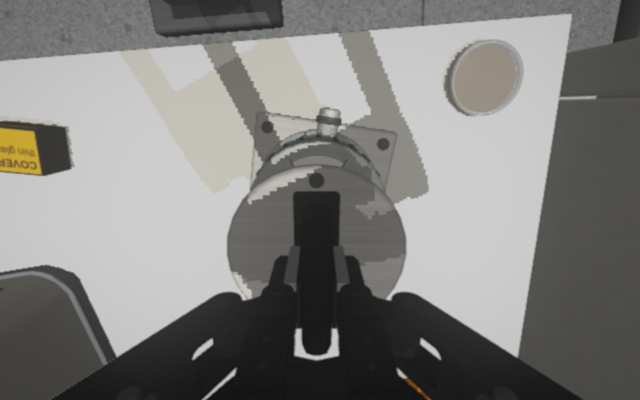

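Call:
move_arm --linear '[[0.003,0.03,0],[0.003,0.07,0],[0.003,0.11,0],[0.003,0.135,0],[0.003,0.143,0],[0.003,0.143,0],[0.003,0.143,0]]' --twist '[[0,0,0],[0,0,0],[0,0,0],[0,0,0],[0,0,0],[0,0,0],[0,0,0]]' --hand '[-1,-1,-1,-1,-1,-1,-1]'

```text
time: 8.15
tool_pos: [471.8, 253.4, 106.9]
tcp_rot: [-89.9, 0.0, 85.7]
ft_force: [0.4, 0.1, -3.4]
finger_gap: 13.0
```

```bash
python3 st.py 471.7 253.6 98 85.7
```

```text
8.15 [471.79 253.38 106.9 ] [-8.995e+01  2.000e-02  8.571e+01] [ 0.38  0.12 -3.36] [ 0.032 -0.064  0.026] 12.954930556396423
lin [0.0007 0.0297 0.0003] twist [-0.0006  0.0001 -0.0002]
```

Call:
move_arm --linear '[[0,0.005,0],[0,0.009,0],[0,0.013,0],[0,0.016,0],[0,0.018,0],[0,0.018,0],[0,0.018,0]]' --twist '[[0,0,0],[0,0,0],[0,0,0],[0,0,0],[0,0,0],[0,0,0],[0,0,0]]' --hand '[-1,-1,-1,-1,-1,-1,-1]'

```text
time: 8.73
tool_pos: [471.8, 253.4, 101.5]
tcp_rot: [-89.9, 0.0, 85.7]
ft_force: [0.3, -0.0, -2.0]
finger_gap: 13.3
```

```bash
python3 st.py 471.7 253.6 98 85.7
```

```text
8.73 [471.8  253.38 101.54] [-8.995e+01  2.000e-02  8.571e+01] [ 0.31 -0.01 -2.02] [ 0.014 -0.017 -0.003] 13.30572301548461
lin [0.0007 0.0118 0.0004] twist [-0.0006  0.0001 -0.0002]
```

Call:
move_arm --linear '[[0,0.003,0],[0,0.006,0],[0,0.006,0],[0,0.006,0]]' --twist '[[0,0,0],[0,0,0],[0,0,0],[0,0,0]]' --hand '[-1,-1,-1,-1]'

```text
time: 9.07
tool_pos: [471.7, 253.4, 99.6]
tcp_rot: [-89.9, 0.0, 85.7]
ft_force: [0.8, 0.4, -2.4]
finger_gap: 13.1
```

```bash
python3 st.py 471.7 253.6 95 85.7
```

```text
9.07 [471.7  253.35  99.62] [-8.994e+01  2.000e-02  8.571e+01] [ 0.77  0.41 -2.39] [ 0.032  0.024 -0.008] 13.124759995582071
lin [0.0008 0.0154 0.0001] twist [-0.0007  0.0001 -0.0002]
```

Ears are through the gaps without contact. Down to the seat.

Call:
move_arm --linear '[[0,0.004,0],[0,0.008,0],[0,0.012,0],[0,0.015,0],[0,0.018,0],[0,0.018,0],[0,0.018,0]]' --twist '[[0,0,0],[0,0,0],[0,0,0],[0,0,0],[0,0,0],[0,0,0],[0,0,0]]' --hand '[-1,-1,-1,-1,-1,-1,-1]'

```text
time: 9.65
tool_pos: [471.7, 253.3, 94.1]
tcp_rot: [-89.9, 0.0, 85.7]
ft_force: [0.5, 1.0, -2.2]
finger_gap: 13.1
```

```bash
python3 st.py 471.7 253.6 90 85.7
```

```text
9.65 [471.65 253.33  94.13] [-8.993e+01  2.000e-02  8.571e+01] [ 0.52  1.01 -2.22] [-0.032  0.039 -0.004] 13.057281450753822
lin [ 0.0009  0.0138 -0.0001] twist [-0.0008  0.0002 -0.0003]
```

Call:
move_arm --linear '[[0,0.004,0],[0,0.007,0],[0,0.01,0],[0,0.012,0],[0,0.012,0],[0,0.012,0]]' --twist '[[0,0,0],[0,0,0],[0,0,0],[0,0,0],[0,0,0],[0,0,0]]' --hand '[-1,-1,-1,-1,-1,-1]'

```text
time: 10.15
tool_pos: [472.0, 253.5, 91.1]
tcp_rot: [-90.0, 0.0, 85.7]
ft_force: [-2.1, -0.4, 5.3]
finger_gap: 13.1
```

```bash
python3 st.py 471.7 253.6 90 85.7
```

```text
10.15 [471.99 253.47  91.06] [-8.997e+01  1.000e-02  8.571e+01] [-2.07 -0.43  5.27] [-0.125  0.288 -0.027] 13.061979897492819
lin [0.0004 0.0035 0.001 ] twist [-0.0003  0.0002 -0.0001]
```

Call:
move_arm --linear '[[0,0.003,0],[0,0.005,0],[0,0.005,0],[0,0.005,0],[0,0.006,0],[0,0.007,0],[0,0.007,0],[0,0.007,0],[0,0.007,0]]' --twist '[[0,0,0],[0,0,0],[0,0.02,0],[0,0.05,0],[0,0.08,0],[0,0.11,0],[0,0.133,0],[0,0.133,0],[0,0.133,0]]' --hand '[-1,-1,-1,-1,-1,-1,-1,-1,-1]'

```text
time: 10.9
tool_pos: [473.0, 253.9, 90.1]
tcp_rot: [-90.1, -0.1, 73.7]
ft_force: [0.5, -0.7, 8.0]
finger_gap: 13.3
```

```bash
python3 st.py 471.7 253.6 89 60.7
```

```text
10.9 [473.04 253.85  90.07] [-9.009e+01 -8.000e-02  7.372e+01] [ 0.48 -0.74  7.96] [-0.059  0.091 -0.084] 13.260135359374573
lin [-0.0021  0.0036  0.004 ] twist [0.0009 0.1447 0.001 ]
```

Call:
move_arm --linear '[[0,0.001,0.001],[0,0.002,0.002],[0,0.003,0.002],[0,0.004,0.002],[0,0.005,0.002],[0,0.005,0.002],[0,0.005,0.002]]' --twist '[[0,0.03,0],[0,0.06,0],[0,0.09,0],[0,0.12,0],[0,0.145,0],[0,0.145,0],[0,0.145,0]]' --hand '[-1,-1,-1,-1,-1,-1,-1]'

```text
time: 11.48
tool_pos: [473.4, 254.4, 89.6]
tcp_rot: [-90.1, -0.2, 60.6]
ft_force: [0.1, -0.3, 5.9]
finger_gap: 13.3
```

```bash
python3 st.py 471.7 253.6 88.3 45.7
```

```text
11.48 [473.42 254.35  89.58] [-90.15  -0.19  60.65] [ 0.11 -0.26  5.91] [-0.154  0.124 -0.116] 13.271615401841533
lin [-0.005   0.0043  0.0038] twist [0.0014 0.1661 0.0024]
```

Call:
move_arm --linear '[[-0.001,0.001,0.001],[-0.002,0.002,0.002],[-0.003,0.003,0.003],[-0.003,0.004,0.003],[-0.003,0.004,0.003],[-0.003,0.005,0.003],[-0.003,0.005,0.003],[-0.003,0.005,0.003]]' --twist '[[0,0.03,0.001],[0.001,0.06,0.002],[0.001,0.09,0.002],[0.001,0.12,0.002],[0.001,0.15,0.002],[0.001,0.17,0.002],[0.001,0.17,0.002],[0.001,0.17,0.002]]' --hand '[-1,-1,-1,-1,-1,-1,-1,-1]'

```text
time: 12.15
tool_pos: [472.7, 254.2, 88.5]
tcp_rot: [-90.1, -0.1, 45.4]
ft_force: [0.2, 0.3, 3.8]
finger_gap: 13.2
```

```bash
python3 st.py 471.7 253.6 88.3 33
```

```text
12.15 [472.73 254.17  88.5 ] [-90.05  -0.1   45.39] [0.23 0.25 3.78] [-0.057 -0.045 -0.2  ] 13.186620680910945
lin [-0.0038  0.0007  0.0011] twist [0.0005 0.1377 0.0012]
```

Call:
move_arm --linear '[[-0.001,0,0.001],[-0.002,0.001,0.001],[-0.002,0.001,0.001],[-0.002,0.001,0.001],[-0.002,0.001,0.001],[-0.002,0.001,0.001],[-0.002,0.001,0.001],[-0.002,0.001,0.001]]' --twist '[[0,0.03,0.001],[0,0.06,0.001],[0,0.09,0.001],[0,0.12,0.001],[0,0.145,0.001],[0,0.165,0.001],[0,0.165,0.001],[0,0.165,0.001]]' --hand '[-1,-1,-1,-1,-1,-1,-1,-1]'

```text
time: 12.82
tool_pos: [472.4, 254.1, 88.4]
tcp_rot: [-90.0, -0.1, 30.6]
ft_force: [0.7, 0.1, 2.7]
finger_gap: 13.3
```

```bash
python3 st.py 471.7 253.6 88.3 30
```

```text
12.82 [472.36 254.13  88.37] [-9.003e+01 -6.000e-02  3.063e+01] [0.71 0.05 2.73] [ 0.148 -0.147 -0.158] 13.303470170400017
lin [-0.0028  0.0002 -0.0004] twist [0.0004 0.007  0.0007]
```

Call:
move_arm --linear '[[0,0,0],[0,0,0],[0,0,0],[0,0,0],[0,0,0],[0,-0.03,0],[0,-0.09,0],[0,-0.17,0],[0,-0.25,0],[0,-0.32,0.08],[0,-0.32,0.1],[0,-0.32,0.1]]' --twist '[[0,0,0],[0,0,0],[0,0,0],[0,0,0],[0,0,0],[0,0,0],[0,0,0],[0,0,0],[0,0,0],[0,0,0],[0,0,0],[0,0,0]]' --hand '[-0.6,-0.4,0,0.5,1,1,1,1,1,1,1,1]'

```text
time: 13.82
tool_pos: [457.4, 281.7, 186.8]
tcp_rot: [-90.0, -0.3, 30.7]
ft_force: [0.2, 0.7, -0.2]
finger_gap: 85.7
```

```bash
python3 st.py; python3 - <<'E'
from h import *
from bench import r
s=r.sense();d=r.snapshot("wrist");cv2.imwrite("pics/w5.png",d["frame"][:,:,::-1]);P=cloud(d,s)
near=(d["range_z"]>0)&(np.hypot(P[...,0]-472,P[...,1]-254)<62)
for zz in(81,121):
    q=P[near&(abs(P[...,2]-zz)<4.5)];print(zz,len(q),np.median(q[:,2]),cv2.minEnclosingCircle(q[:,:2].astype(np.float32)),cv2.minAreaRect(q[:,:2].astype(np.float32)))
q=P[near&(abs(P[...,2]-80)<4.5)];A=np.c_[q[:,:2]-[472,254],np.ones(len(q))];print("tilt",np.degrees(np.linalg.lstsq(A,q[:,2],rcond=None)[0][:2]))
E
```

```text
13.82 [457.41 281.67 186.83] [-90.03  -0.3   30.73] [ 0.21  0.73 -0.16] [0.011 0.032 0.013] 85.7298457401033
81 7563 80.43103315648523 ((471.947021484375, 254.3987274169922), 49.883792877197266) ((471.8117370605469, 255.00631713867188), (99.29315948486328, 97.68936157226562), 27.874330520629883)
121 1198 119.67710169425638 ((471.2663879394531, 254.44338989257812), 31.537124633789062) ((471.91552734375, 254.83792114257812), (13.538010597229004, 62.979522705078125), 30.144737243652344)
tilt [0.05850533 0.00538308]
```

View pics/w5.png

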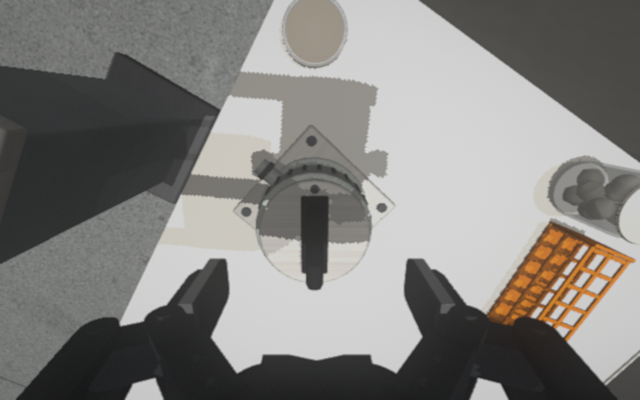

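```bash
python3 -c "
from bench import r
print(r.hand_in())"
```

```text
the job is handed in; nothing more can be done
None
```

The lid is on the housing, locked and let go, and I handed the job in at about 14 s of robot time.

- **How it went:** I gripped the lid by its handle and carried it past in front of the centrifuge. I lowered it level at the gap angle measured with the wrist camera, about -4.3° from the world x axis. The ears dropped through at the first try with almost no contact force, so I never had to search for the gaps. I then pressed it down gently, with at most about 8 N upward at the wrist in the readings. I turned it clockwise about 55°, opened the gripper and drew back.
- **Last checks:** A wrist image after release shows:
  - The handle has turned about 0.97 rad from mid-gap. It is locked from 0.8 and the stop is at 1.08.
  - The flange top reads 80.4 mm. The same camera reads about 0.7 mm low, so that is about 81 mm, which matches fully down.
  - The tilt is under 0.1° and the lid is centred to about 1 mm.
  - The gripper is clear and the wrist force is near zero.
- **What disagreed:** During the turn the tool drifted sideways by up to about 1.8 mm, within the collar's play and with almost no side force. I eased most of it back.
- **Not checked:** I did not measure the bystander objects again at the end; nothing I did went near them.

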